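# Make the microscope bench ready for a sample change

### The job

Set the flat black sample box on the middle of the translation stage's platform, square with it, and stand the brass weight upright on the middle of the box's lid. Stand the three microscope objectives nose up, each on the middle of its own round rubber pad, in order of length: the longest on the pad next to the stage, the shortest on the pad furthest from the stage, and the middle one between them. Never tip an objective over, and leave the covered glass dish where it is.

Things in the scene. Friction and masses are not known exactly. Their poses are not given: they have to be found in the camera images.
- stage: Translation stage, fixed: black block, 90 mm square at the foot, two micrometer heads with red ends on its far side (to 97 mm from its centre, below the platform), and on top a bare level aluminium platform, 70 mm square, its upper face 45 mm above the table. Origin: centre of its underside, under the platform's centre; x (away from robot) and y along the platform's sides.
- pad_a: One of three identical round black rubber pads, 52 mm in diameter, 4 mm thick, fixed to the table in a loose row left to right, with the stage at one end of the row (either end; the letters tell nothing of the order). Centre to stage centre: next pad 115 to 195 mm, middle 220 to 300, furthest 365 to 440. Origin: centre of its underside, on the table; its top is 4 mm higher.
- pad_b: One of three identical round black rubber pads, 52 mm in diameter, 4 mm thick, fixed to the table in a loose row left to right, with the stage at one end of the row (either end; the letters tell nothing of the order). Centre to stage centre: next pad 115 to 195 mm, middle 220 to 300, furthest 365 to 440. Origin: centre of its underside, on the table; its top is 4 mm higher.
- pad_c: One of three identical round black rubber pads, 52 mm in diameter, 4 mm thick, fixed to the table in a loose row left to right, with the stage at one end of the row (either end; the letters tell nothing of the order). Centre to stage centre: next pad 115 to 195 mm, middle 220 to 300, furthest 365 to 440. Origin: centre of its underside, on the table; its top is 4 mm higher.
- objective_long: Microscope objective, steel with a narrow black band, standing on its flat wide end, the narrowing nose and its small lens up: the longest and slimmest of three, 70 mm tall. The lower 42 mm are a plain cylinder 26 mm in diameter (grip there); above that it tapers. 80 to 230 g. Origin: centre of its underside; z up along its axis.
- objective_middle: Microscope objective, steel with a narrow black band, standing on its flat wide end, the narrowing nose and its small lens up: the middle one of three, 55 mm tall. The lower 33 mm are a plain cylinder 32 mm in diameter (grip there); above that it tapers. 80 to 230 g. Origin: centre of its underside; z up along its axis.
- objective_short: Microscope objective, steel with a narrow black band, standing on its flat wide end, the narrowing nose and its small lens up: the shortest and widest of three, 40 mm tall. The lower 24 mm are a plain cylinder 40 mm in diameter (grip there); above that it tapers. 80 to 230 g. Origin: centre of its underside; z up along its axis.
- sample_box: Flat closed sample box, black plastic, square, 56 by 56 mm and 16 mm high, with a thin grey seam line round it and a flat lid that cannot come off. 40 to 85 g. Origin: centre of its underside; x and y along its sides, z up. Any quarter turn of it is as good as another.
- weight: Brass weight: a cylinder 30 mm in diameter and 20 mm high (grip there) with a small knob, 18 mm in diameter, on top, 32 mm high in all. 80 to 170 g. Origin: centre of its underside; z up.
- dish: Small covered glass dish, round, 40 mm in diameter and 12 mm high, with a round white paper patch on its lid, loose on the table among the things to be moved. To be left alone. Origin: centre of its underside.
There are look-alikes about, which are no part of the job. Leave any blue or red look-alike of the objective_middle alone.

How it is judged:
By the outcome, as a careful person would: the job done as asked, in the order asked, and still so for the second after the job is handed in, with the robot touching nothing.
It also fails if it takes over 112 s, if anything falls off the work surface, if the arm or the gripper's body presses on something with over 40 N, if the wrist force passes 120 N, or if a joint passes its speed limit or range.

### The arm

A 6-joint arm with a two-finger parallel gripper is mounted at the origin on the work surface. World frame = base frame: x ahead of the robot, y to its left, z up, the work surface at z = 0. Lengths are in m, angles in degrees, forces in N, time in s.
With the tool pointing down it reaches from about 0.375 to 0.9 m from the base axis. Payload 3.1 kg.
Tool frame: the origin (TCP) lies on the centre line of the jaws, within the pads' length; the fingertips stand 8 mm ahead of it and the grasp point (between the pads) lies 11 mm behind it; z points along the fingers, y is the line along which they close (so a half turn about z gives the same grasp; the last joint's range is limited). The gripper opens to 87 mm and grips with 3 to 60 N. Pads are 19 mm wide; open, the fingers measure 117 mm over their backs; the gripper's body (75 mm by 190 mm) begins 51 mm behind the grasp point.
Start: joints at [-79.269, 30.224, 82.088, -0, 67.689, -10.227], TCP at [0.224, -0.584, 0.231] pointing down, gripper open.
Joint ranges: [-176.69, 176.69], [-43.24, 126.21], [12.49, 139.97], [-82, 262], [0, 151.66], [-163.58, 163.58]. Speed limits (degrees/s): [159.86, 159.86, 180, 180, 180, 180].

### API

Orientations are given as a 3x3 rotation matrix whose columns are the frame's x, y, z axes.
In Python, from rig import * gives the robot as it stands.
- The arm moves only by the tool step_arm, never from a script. Its argument "targets" is a list of rows, each a list of 5 numbers: the opening, from -1 (shut) to 1 (fully open), then the shift along the world's x, y, z normalised to -1 to 1, where 1 is 0.25 m, then the turn about the world's z normalised to -1 to 1, where 1 is 180 degrees. In form: [[fingers, x, y, z, turn], ...]. A call has 1 to 20 rows; each row is the pose to reach, as a shift and turn from the pose commanded when the call began, turning the shorter way round; what a row does not reach only later rows make up. A row lasts 1/10 s, in which the tool goes at most 50 mm and 8.59 degrees, less where a joint would pass 70% of its speed; a pose out of reach is approached as far as the arm can. A call with a number of a shift or a turn outside -1 to 1 is refused whole. A call with a gripper value outside its range is refused whole. The fingers move at their own pace and stop on an object; the grip force is fixed at half the most. Time passes only in rows, so rows that repeat a pose let the fingers close. It gives the time, the measured TCP pose, the force, the opening and the grip force at its end, in the units of the state.
- read_state(): the state, without advancing time (a new reading comes with each control period).
- capture(name): name is "side" or "top"; returns a dict with "color" (400x640x3 uint8, red, green, blue), "mtx" (3x3 intrinsics, pixels), "pose" (4x4, takes a point from camera to world coordinates). Camera axes: x right, y down, z forward; pixel columns grow to the right and rows downward; lengths in m; the calibration is good to about 2 mm. A picture is of the moment at which its call begins. There is no depth.
- hand_in(): hands the job in; it is judged then, once.
The state is a dict: "time_s": time; "joint_positions": joint angles; "qvel": joint speeds; "tau": joint torques, N m; "position": TCP position; "tcp_rot": TCP orientation; "force": force on the tool from outside, world axes, zero at the start; "moment": the same for the moment, N m; "opening": opening from 0.0 (shut) to 1.0 (fully open); "grasp_force": force on a finger pad.
Only numpy, scipy, OpenCV 4.12 (cv2) and the standard library are available. Lean on these libraries where they do the work, as an engineer would, in place of code of your own. Each camera call takes 0.05 s, during which the arm holds its last target. There are 200 camera calls.

## Working session

There is one attempt and no reset: what is moved stays moved. The work goes in short steps, Python scripts to look and compute and a tool call to move; the robot and the scene stay as the last step left them, time stands still between calls to the robot, and variables do not carry over. Pictures are saved under pics/ and viewed, at most 14 in all, crops included, and the job is handed in when it is done.

Besides the shell and the picture viewer there is one more tool, called after ">>>" as name([rows], argument=value, ...), one row to a line, values as JSON. step_arm: Moves the arm, as the interface text tells. Scaled input: -1 to 1 covers 0.25 m each way for a shift and 180 degrees each way for a turn. Its arguments: {"type":"object","properties":{"targets":{"type":"array","items":{"type":"array","items":{"type":"number"}}}},"required":["targets"]}

```bash
ls; mkdir -p pics
python3 - <<'E'
from rig import *
import cv2
s=read_state(); print(s['time_s'],s['position'],s['tcp_rot'],s['opening'])
for n in("top","side"):
    c=capture(n); cv2.imwrite(f"pics/{n}0.png",c["color"][:,:,::-1]); print(c["mtx"],c["pose"])
E
```

```text
pics
0.0 [ 0.22344898 -0.58292187  0.22957181] [[ 9.33849757e-01  3.57665305e-01 -4.01121142e-04]
 [ 3.57665320e-01 -9.33847408e-01  2.13023132e-03]
 [ 3.87323898e-04 -2.13278313e-03 -9.99997651e-01]] 0.9992328899037715
[[387.55498304   0.         318.38264538]
 [  0.         387.55498304 198.70917658]
 [  0.           0.           1.        ]] [[ 0.00296605 -0.9969222   0.07834117  0.46015021]
 [-0.99992352 -0.00389736 -0.01173763  0.03275514]
 [ 0.01200682 -0.07830036 -0.99685751  1.160261  ]
 [ 0.          0.          0.          1.        ]]
[[441.15724167   0.         321.24416452]
 [  0.         441.15724167 199.83630531]
 [  0.           0.           1.        ]] [[-0.81792429 -0.32735071  0.47311877 -0.04404973]
 [-0.57489319  0.43314793 -0.69417626  0.9045946 ]
 [ 0.02230867 -0.83977639 -0.54247391  0.72632347]
 [ 0.          0.          0.          1.        ]]
```

View pics/top0.png

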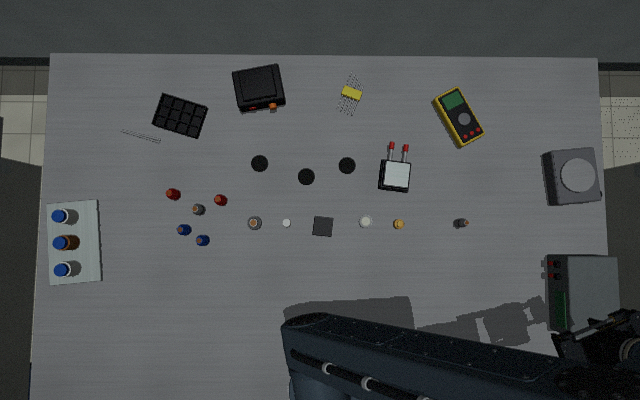

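View pics/side0.png

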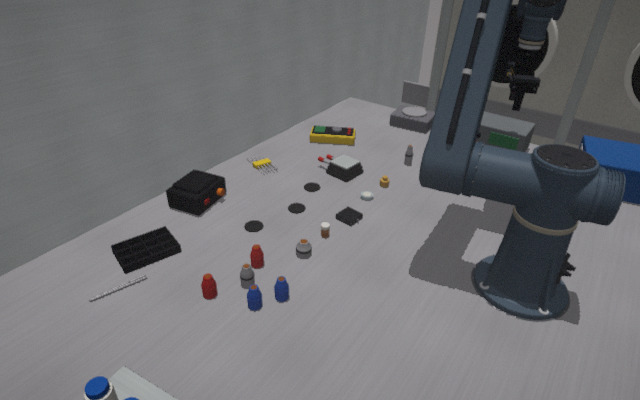

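The top view shows the stage at (395,172) and the pads at (347,165), (306,176) and (259,163). The box is at (323,226), the dish at (365,221) and the weight at (398,224). Steel objects stand at (198,209), (254,223) and (461,223). There are red and blue look-alikes near (198,209), and a white-topped thing at (286,223). I'll enlarge to confirm.

```bash
cat > h.py <<'E'
import cv2, numpy as np
def px2w(c,u,v,z):
    P=np.array(c["pose"]);d=P[:3,:3]@np.linalg.solve(c["mtx"],[u,v,1.0]);o=P[:3,3]
    return (o+d*(z-o[2])/d[2])[:2]
def w2px(c,p):
    P=np.array(c["pose"]);q=c["mtx"]@(P[:3,:3].T@(np.array(p)-P[:3,3]));return q[:2]/q[2]
E
python3 - <<'E'
import cv2,numpy as np
t=cv2.imread("pics/top0.png");s=cv2.imread("pics/side0.png")
a=cv2.resize(t[180:250,160:290],(780,420),interpolation=cv2.INTER_CUBIC)
b=cv2.resize(t[135:245,290:480],None,fx=4.1,fy=4.1,interpolation=cv2.INTER_CUBIC)
cv2.imwrite("pics/c1.png",b)
e=cv2.resize(s[235:315,190:350],(800,400),interpolation=cv2.INTER_CUBIC)
cv2.imwrite("pics/c2.png",e)
cv2.imwrite("pics/c3.png",a)
E
```

```text
(no output)
```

View pics/c1.png

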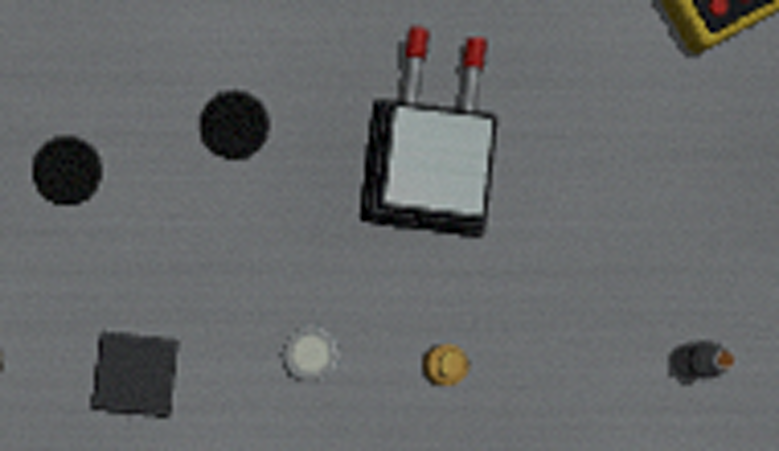

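View pics/c3.png

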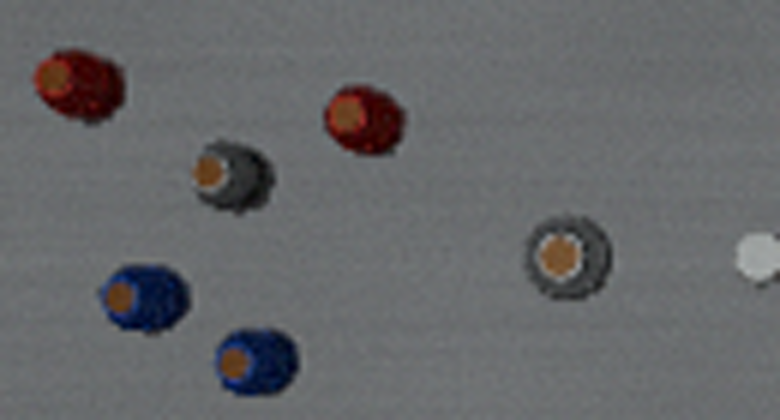

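c1 shows the stage platform, the box at about (135,375), the dish with its white patch at (310,353), the weight at (446,365) and the slim long objective at (700,360). In c3, the middle objective is the only grey one in the cluster, with its lens at (208,172) and two red and two blue look-alikes around it. The short, wide one is at (560,256). The white thing at (760,256) is not part of the job. Next, measure.

```bash
cat > m.py <<'E'
from h import *
def blob(img,mask,near,r=14):
    m=mask.astype(np.uint8)*255; w=np.zeros_like(m); cv2.circle(w,(int(near[0]),int(near[1])),r,255,-1); m&=w
    n,l,st,ce=cv2.connectedComponentsWithStats(m)
    if n<2: return None
    i=1+np.argmax(st[1:,4]); return ce[i],st[i,4],(l==i)
def rect(m):
    k=max(cv2.findContours(m.astype(np.uint8),cv2.RETR_EXTERNAL,cv2.CHAIN_APPROX_NONE)[0],key=cv2.contourArea)
    return cv2.minAreaRect(k)
E
cat > meas.py <<'E'
from m import *; from rig import *
ct=capture("top");cs=capture("side")
I=ct["color"];S=cs["color"]
def prep(I):
    h=cv2.cvtColor(I,cv2.COLOR_RGB2HSV).astype(int);return h[...,0],h[...,1],h[...,2]
H,A,V=prep(I);h2,a2,v2=prep(S)
for n,p in dict(p1=(347,165),p2=(306,176),p3=(259,163)).items():
    b=blob(I,V<55,p);print(n,b[0],b[1],px2w(ct,*b[0],.004))
lens=(H<20)&(A>110)
l2=(h2<20)&(a2>60)
for n,p,z,r in(("short",(253,222),.04,6),("mid",(194,208),.055,6),("long",(466,223),.07,6)):
    b=blob(I,lens,p,r)
    if b is None: print(n);continue
    w=px2w(ct,*b[0],z);q=w2px(cs,[*w,z]);print(n,b[0],b[1],w,"side pred",q)
    b=blob(S,l2,q,9)
    if b: print("   side",b[0],b[1],px2w(cs,*b[0],z))
for n,m,p,r,z in(("stage",V>130,(397,174),24,.045),("box",V<75,(323,226),17,.016)):
    b=blob(I,m,p,r);q=rect(b[2]);c=cv2.boxPoints(q);W=np.array([px2w(ct,*x,z) for x in c])
    print(n,b[0],b[1],px2w(ct,*b[0],z),q);e=np.diff(W,axis=0);print(np.linalg.norm(e,axis=1),np.degrees(np.arctan2(e[:,1],e[:,0]))%90)
b=blob(I,(H>10)&(H<28)&(A>120),(398,224),12);q=rect(b[2]);print("weight",b[0],b[1],px2w(ct,*b[0],.02),q)
b=blob(I,V>165,(365,221),12);print("dish",b and (b[0],b[1],px2w(ct,*b[0],.012)))
for z,p in((.045,(397,174)),): print(px2w(ct,398,222,.02),px2w(ct,398,222,.032))
b=blob(S,(h2>10)&(h2<28)&(a2>100),(385,182),12);print("weight side",b[0],b[1],px2w(cs,*b[0],.014))
b=blob(S,v2>165,(345,162),30);print("stage side",b[0],b[1],px2w(cs,*b[0],.045))
for p in((312,187),(297,208),(254,226)):
    b=blob(S,v2<60,p,16);print("pad side",b[0],b[1],px2w(cs,*b[0],.004))
for n,p in(("r1",(221,200)),("r2",(173,194))):
    b=blob(I,((H<8)|(H>172))&(A>100),p,12);print(n,b[0],px2w(ct,*b[0],.025))
for n,p in(("b1",(184,230)),("b2",(203,240))):
    b=blob(I,(H>105)&(H<130)&(A>100),p,12);print(n,b[0],px2w(ct,*b[0],.025))
E
python3 meas.py
```

```text
p1 [346.59728507 165.2081448 ] 221 [ 0.65270129 -0.06565975]
p2 [305.82142857 176.33035714] 224 [0.6183338  0.05709387]
p3 [259.16444444 163.05333333] 225 [0.6579435  0.19766419]
short [252.70833333 222.41666667] 24 [0.47896281 0.20851445] side pred [304.07568376 241.29133183]
   side [303.48 240.76] 25 [0.48144452 0.20769621]
mid [194.28571429 208.5       ] 14 [0.51769736 0.3726449 ] side pred [246.79399823 265.82360351]
   side [245.77272727 265.40909091] 22 [0.52051635 0.37298457]
long [466.5 222.2] 10 [ 0.48098014 -0.39823468] side pred [410.39506741 145.73907298]
   side [410.   145.25] 4 [ 0.48373825 -0.40091659]
stage [396.6293578  173.76146789] 545 [ 0.62147072 -0.20775885] ((396.6467590332031, 173.75254821777344), (23.426668167114258, 23.30982780456543), 6.709837436676025)
[0.06848799 0.06833924 0.06850478] [82.74193427 83.51240132 82.46751834]
box [322.34491979 225.95989305] 374 [0.46959604 0.00736976] ((322.329345703125, 225.95050048828125), (19.33722686767578, 19.45406723022461), 6.709836959838867)
[0.05717522 0.05708213 0.05718346] [83.51090638 83.48643693 83.28456018]
weight [398.18292683 223.70731707] 82 [ 0.47686246 -0.21582548] ((398.0, 223.5), (9.0, 10.0), 90.0)
dish (array([366., 224.]), np.int32(1), array([ 0.47581519, -0.12201014]))
[ 0.48187886 -0.21535165] [ 0.48165019 -0.21274059]
weight side [384.01298701 181.32467532] 77 [ 0.47949904 -0.21767103]
stage side [347.92307692 163.71794872] 39 [ 0.60566464 -0.19794481]
pad side [311.42424242 187.        ] 99 [ 0.65363787 -0.06212783]
pad side [296.15 208.05] 120 [0.61909535 0.0608479 ]
pad side [253.33333333 226.09803922] 153 [0.65844545 0.2016727 ]
r1 [220.67777778 199.94444444] [0.54462033 0.30556321]
r2 [173.27522936 194.03669725] [0.56143062 0.44434407]
b1 [184.66315789 229.48421053] [0.45806954 0.40804294]
b2 [202.875   239.96875] [0.42787812 0.35446631]
```

```bash
cat > sq.py <<'E'
from m import *
def square(c,p,r,z,bright):
    g=cv2.cvtColor(c["color"],cv2.COLOR_RGB2GRAY);k=10;x0,y0=int(p[0])-r,int(p[1])-r
    u=cv2.resize(g[y0:y0+2*r,x0:x0+2*r],None,fx=k,fy=k,interpolation=cv2.INTER_CUBIC)
    t=cv2.threshold(u,0,255,cv2.THRESH_OTSU)[1]
    if not bright: t=255-t
    n,l,st,ce=cv2.connectedComponentsWithStats(t); i=l[r*k,r*k]; m=(l==i).astype(np.uint8)
    cs=max(cv2.findContours(m,cv2.RETR_EXTERNAL,cv2.CHAIN_APPROX_NONE)[0],key=cv2.contourArea)[:,0].astype(float)
    W=np.array([px2w(c,(a+.5)/k-.5+x0,(b+.5)/k-.5+y0,z) for a,b in cs])
    rc=cv2.minAreaRect(W.astype(np.float32)*1000); cen=np.array(rc[0]);a=np.radians(rc[2]);ang=[]
    R=np.array([[np.cos(a),np.sin(a)],[-np.sin(a),np.cos(a)]]);L=(W*1000-cen)@R.T
    hs=np.array(rc[1])/2; off={}
    for ax in(0,1):
        for s in(-1,1):
            q=L[(L[:,ax]*s>hs[ax]-3.5)&(abs(L[:,1-ax])<hs[1-ax]*.7)]
            f=np.polyfit(q[:,1-ax],q[:,ax],1);off[ax,s]=f[1];ang.append(np.degrees(np.arctan(f[0]))*(1 if ax==1 else -1))
    d=np.array([(off[0,1]+off[0,-1])/2,(off[1,1]+off[1,-1])/2])
    return (cen+R.T@d)/1000,(rc[2]+np.mean(ang)+45)%90-45,np.round(ang,1),(off[0,1]-off[0,-1],off[1,1]-off[1,-1])
E
python3 - <<'E'
from sq import *; from rig import *
c=capture("top")
print(square(c,(397,174),20,.045,True)); print(square(c,(322,226),16,.016,False))
E
```

```text
(array([ 0.62134159, -0.20749818]), np.float64(-7.06291852443249), array([-0.5,  0.9,  0.5,  0.1]), (np.float64(69.99130554150935), np.float64(70.43914895141114)))
(array([0.46949489, 0.00738373]), np.float64(-6.070421863465299), array([-0.1, -1.2, -0.2,  1.2]), (np.float64(57.03690524530607), np.float64(56.97894593751927)))
```

Box at (0.4695, 0.0074) with yaw −6; stage at (0.6213, −0.2075) with yaw −7. I'll do the box first, gripping along x.

>>> step_arm([
  [1, 0.52, 1, 0, 0.35],
  [1, 0.52, 1, 0, 0.35],
  [1, 0.52, 1, 0, 0.35],
  [1, 0.52, 1, 0, 0.35],
  [1, 0.52, 1, 0, 0.35],
  [1, 0.52, 1, 0, 0.35],
  [1, 0.52, 1, 0, 0.35],
  [1, 0.52, 1, 0, 0.35],
])

```text
time_s: 1.05
position: [0.3542, -0.3322, 0.2308]
tcp_rot: [[0.099, 0.995, 0.0], [0.995, -0.099, -0.0], [-0.0, 0.0, -1.0]]
force: [-0.1, -0.6, 0.4]
opening: 1.0
grasp_force: 0.0
```

>>> step_arm([
  [1, 0.462, 1, 0, 0],
  [1, 0.462, 1, 0, 0],
  [1, 0.462, 1, 0, 0],
  [1, 0.462, 1, 0, 0],
  [1, 0.462, 1, 0, 0],
  [1, 0.462, 1, 0, 0],
  [1, 0.462, 1, 0, 0],
  [1, 0.462, 1, 0, 0],
])

```text
time_s: 1.85
position: [0.4691, -0.0834, 0.2305]
tcp_rot: [[0.103, 0.995, -0.0], [0.995, -0.103, -0.001], [-0.001, -0.0, -1.0]]
force: [-0.0, 0.3, 0.5]
opening: 0.999
grasp_force: 0.0
```

>>> step_arm([
  [1, 0, 0.366, -0.4, 0],
  [1, 0, 0.366, -0.4, 0],
  [1, 0, 0.366, -0.4, 0],
  [1, 0, 0.366, -0.4, 0],
  [1, 0, 0.366, -0.4, 0],
  [1, 0, 0.366, -0.4, 0],
])

```text
time_s: 2.45
position: [0.4704, 0.006, 0.1316]
tcp_rot: [[0.107, 0.994, 0.003], [0.994, -0.107, -0.001], [-0.001, 0.003, -1.0]]
force: [0.4, 1.1, 1.1]
opening: 1.002
grasp_force: 0.0
```

>>> step_arm([
  [1, 0, 0, -0.2, 0],
  [1, 0, 0, -0.36, 0],
  [1, 0, 0, -0.44, 0],
  [1, 0, 0, -0.484, 0],
  [1, 0, 0, -0.484, 0],
  [1, 0, 0, -0.484, 0],
  [-1, 0, 0, -0.484, 0],
  [-1, 0, 0, -0.484, 0],
  [-1, 0, 0, -0.484, 0],
  [-1, 0, 0, -0.484, 0],
  [-1, 0, 0, -0.484, 0],
  [-1, 0, 0, -0.484, 0],
  [-1, 0, 0, -0.484, 0],
  [-1, 0, 0, -0.484, 0],
])

```text
time_s: 3.85
position: [0.4692, 0.0079, 0.0097]
tcp_rot: [[0.105, 0.994, 0.0], [0.994, -0.105, -0.0], [-0.0, 0.0, -1.0]]
force: [-0.0, 0.5, 3.9]
opening: 0.643
grasp_force: 30.0
```

>>> step_arm([
  [-1, 0, 0, 0.1, 0],
  [-1, 0, 0, 0.3, 0],
  [-1, 0, 0, 0.484, 0],
  [-1, 0.1, -0.14, 0.484, -0.005],
  [-1, 0.22, -0.31, 0.484, -0.005],
  [-1, 0.34, -0.48, 0.484, -0.005],
  [-1, 0.46, -0.65, 0.484, -0.005],
  [-1, 0.56, -0.79, 0.484, -0.005],
  [-1, 0.608, -0.86, 0.484, -0.005],
  [-1, 0.608, -0.86, 0.484, -0.005],
  [-1, 0.608, -0.86, 0.34, -0.005],
  [-1, 0.608, -0.86, 0.24, -0.005],
  [-1, 0.608, -0.86, 0.2, -0.005],
  [-1, 0.608, -0.86, 0.188, -0.005],
  [-1, 0.608, -0.86, 0.182, -0.005],
  [-1, 0.608, -0.86, 0.182, -0.005],
  [-1, 0.608, -0.86, 0.182, -0.005],
])

```text
time_s: 5.55
position: [0.6219, -0.2074, 0.0563]
tcp_rot: [[0.121, 0.993, 0.002], [0.993, -0.121, -0.001], [-0.001, 0.002, -1.0]]
force: [-0.1, -0.7, 0.3]
opening: 0.642
grasp_force: 30.0
```

>>> step_arm([
  [0.5, 0, 0, 0, 0],
  [0.6, 0, 0, 0, 0],
  [0.7, 0, 0, 0, 0],
  [0.7, 0, 0, 0, 0],
  [0.7, 0, 0, 0, 0],
  [0.7, 0, 0, 0.15, 0],
  [0.7, 0, 0, 0.3, 0],
  [0.7, 0, 0.2, 0.4, 0],
  [0.7, -0.4, 0.4, 0.4, 0],
  [0.7, -0.6, 0.7, 0.4, 0],
  [0.7, -0.6, 0.9, 0.4, 0],
  [0.7, -0.6, 0.9, 0.4, 0],
  [0.7, -0.6, 0.9, 0.4, 0],
])

```text
time_s: 6.85
position: [0.4688, 0.0198, 0.1552]
tcp_rot: [[0.121, 0.993, -0.001], [0.993, -0.121, 0.001], [0.0, -0.001, -1.0]]
force: [0.8, -0.3, 0.3]
opening: 0.849
grasp_force: 0.0
```

Run:
```python
from sq import *; from rig import *
c=capture("top");s=capture("side")
a=cv2.resize(c["color"][140:245,340:480],None,fx=4,fy=4,interpolation=cv2.INTER_CUBIC)
b=cv2.resize(s["color"][130:200,300:420],(560,420),interpolation=cv2.INTER_CUBIC)[:, :]
cv2.imwrite("pics/p1.png",a[:,:,::-1]); cv2.imwrite("pics/p1s.png",b[:,:,::-1])
print(read_state()["position"])
try: print(square(c,(397,173),16,.061,False))
except Exception as e: print(e)
```

```text
[0.46597377 0.02190488 0.15488966]
(array([ 0.61931351, -0.20595546]), np.float64(-5.935143298219856), array([-0.7,  0.7,  0.4,  4. ]), (np.float64(57.39459304408108), np.float64(58.95986747012345)))
```

View pics/p1.png

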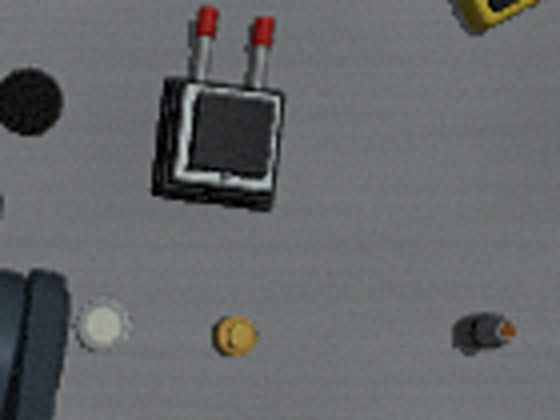

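The box sits centrally on the platform with an even margin all round, so the weight is next. I'll check the arm's settled pose first.

Run:
```python
from m import *; from rig import *
s=read_state();print(s["time_s"],s["position"],s["joint_positions"])
c=capture("top");I=c["color"];h=cv2.cvtColor(I,cv2.COLOR_RGB2HSV).astype(int)
print(read_state()["position"])
b=blob(I,(h[...,0]>10)&(h[...,0]<30)&(h[...,1]>90),(398,224),9);print(b[0],b[1],px2w(c,*b[0],.014),rect(b[2]))
b=blob(I,(h[...,2]>140),(365,221),9);print("dish",b[0],b[1],px2w(c,*b[0],.012))
```

```text
6.95 [0.46597377 0.02190488 0.15488966] [-1.11041467e+01  2.52933659e+01  1.08511925e+02  6.31545418e-02
  4.65608422e+01 -4.46240685e+00]
[0.46911427 0.0198701  0.15522031]
[398.17045455 223.57954545] 88 [ 0.47732768 -0.21710148] ((398.0, 223.5), (9.0, 10.0), 90.0)
dish [365.33333333 220.88888889] 63 [ 0.48500925 -0.120093  ]
```

>>> step_arm([
  [0.5, 0.024, -0.15, 0, 0],
  [0.4, 0.024, -0.35, 0, 0],
  [0.4, 0.024, -0.55, 0, 0],
  [0.4, 0.024, -0.75, 0, 0],
  [0.4, 0.024, -0.938, 0, 0],
  [0.4, 0.024, -0.938, 0, 0],
  [0.4, 0.024, -0.938, 0, 0],
  [0.4, 0.024, -0.938, -0.2, 0],
  [0.4, 0.024, -0.938, -0.36, 0],
  [0.4, 0.024, -0.938, -0.5, 0],
  [0.4, 0.024, -0.938, -0.574, 0],
  [0.4, 0.024, -0.938, -0.574, 0],
  [-1, 0.024, -0.938, -0.574, 0],
  [-1, 0.024, -0.938, -0.574, 0],
  [-1, 0.024, -0.938, -0.574, 0],
  [-1, 0.024, -0.938, -0.574, 0],
  [-1, 0.024, -0.938, -0.574, 0],
  [-1, 0.024, -0.938, -0.574, 0],
  [-1, 0.024, -0.938, -0.574, 0],
  [-1, 0.024, -0.938, -0.574, 0],
])

```text
time_s: 9.0
position: [0.4773, -0.2166, 0.0119]
tcp_rot: [[0.121, 0.993, 0.0], [0.993, -0.121, -0.0], [-0.0, 0.0, -1.0]]
force: [0.1, 1.0, 3.0]
opening: 0.337
grasp_force: 30.0
```

>>> step_arm([
  [-1, 0, 0, 0.1, 0],
  [-1, 0, 0, 0.28, 0],
  [-1, 0, 0, 0.44, 0],
  [-1, 0.1, 0.01, 0.44, 0],
  [-1, 0.25, 0.02, 0.44, 0],
  [-1, 0.4, 0.03, 0.44, 0],
  [-1, 0.52, 0.04, 0.44, 0],
  [-1, 0.574, 0.04, 0.44, 0],
  [-1, 0.574, 0.04, 0.44, 0],
  [-1, 0.574, 0.04, 0.34, 0],
  [-1, 0.574, 0.04, 0.28, 0],
  [-1, 0.574, 0.04, 0.256, 0],
  [-1, 0.574, 0.04, 0.247, 0],
  [-1, 0.574, 0.04, 0.247, 0],
  [-1, 0.574, 0.04, 0.247, 0],
])

```text
time_s: 10.5
position: [0.6206, -0.2069, 0.0736]
tcp_rot: [[0.121, 0.993, 0.001], [0.993, -0.121, -0.0], [-0.0, 0.001, -1.0]]
force: [-0.1, -0.8, -1.4]
opening: 0.334
grasp_force: 30.0
```

>>> step_arm([
  [-0.2, 0, 0, 0, 0],
  [0, 0, 0, 0, 0],
  [0.2, 0, 0, 0, 0],
  [0.2, 0, 0, 0, 0],
  [0.2, 0, 0, 0, 0],
  [0.2, 0, 0, 0.15, 0],
  [0.2, 0, 0, 0.3, 0],
  [0.2, -0.2, 0, 0.4, 0],
  [0.2, -0.4, -0.2, 0.4, 0],
  [0.2, -0.56, -0.4, 0.4, 0],
  [0.2, -0.56, -0.6, 0.4, 0],
  [0.2, -0.56, -0.77, 0.4, 0],
  [0.2, -0.56, -0.77, 0.4, 0],
  [0.2, -0.56, -0.77, 0.4, 0],
])

```text
time_s: 11.9
position: [0.48, -0.4038, 0.1736]
tcp_rot: [[0.125, 0.992, 0.002], [0.992, -0.125, -0.003], [-0.003, 0.002, -1.0]]
force: [0.8, 0.5, 0.2]
opening: 0.596
grasp_force: 0.0
```

Run:
```python
from m import *; from rig import *
s=read_state();print(s["time_s"],s["position"])
c=capture("top");I=c["color"];h=cv2.cvtColor(I,cv2.COLOR_RGB2HSV).astype(int)
b=blob(I,(h[...,0]>10)&(h[...,0]<30)&(h[...,1]>90),(399,173),9);print(b[0],b[1],px2w(c,*b[0],.075),rect(b[2]))
t=I[145:205,370:430]
s=capture("side")["color"][125:195,300:400]
cv2.imwrite("pics/p2.png",np.hstack([cv2.resize(t,(360,360),interpolation=cv2.INTER_CUBIC),cv2.resize(s,(420,360),interpolation=cv2.INTER_CUBIC)])[:,:,::-1])
```

```text
11.9 [ 0.47997417 -0.4038264   0.17361465]
[398.89622642 172.81132075] 106 [ 0.61987356 -0.20775781] ((398.9000549316406, 172.79998779296875), (10.28591251373291, 11.627553939819336), 63.43495178222656)
```

View pics/p2.png

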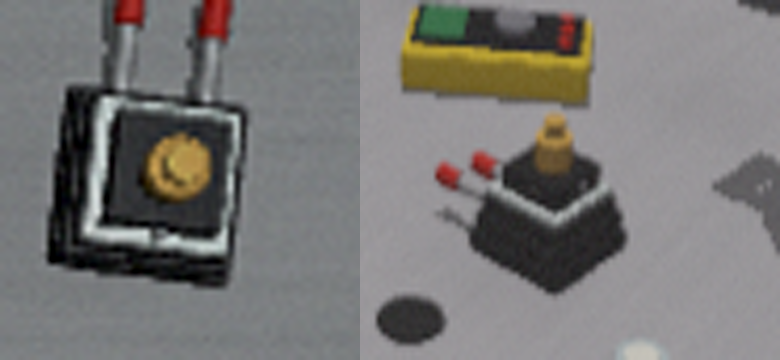

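The weight stands upright on the middle of the lid. The long objective is next.

>>> step_arm([
  [0.2, 0, 0.004, 0, 0],
  [0.2, 0, 0.004, 0, 0],
  [0.2, 0, 0.004, -0.15, 0],
  [0.2, 0, 0.004, -0.3, 0],
  [0.2, 0, 0.004, -0.45, 0],
  [0.2, 0, 0.004, -0.55, 0],
  [0.2, 0, 0.004, -0.615, 0],
  [0.2, 0, 0.004, -0.615, 0],
  [-1, 0, 0.004, -0.615, 0],
  [-1, 0, 0.004, -0.615, 0],
  [-1, 0, 0.004, -0.615, 0],
  [-1, 0, 0.004, -0.615, 0],
  [-1, 0, 0.004, -0.615, 0],
  [-1, 0, 0.004, -0.615, 0],
  [-1, 0, 0.004, -0.615, 0],
])

```text
time_s: 13.5
position: [0.4809, -0.3986, 0.0207]
tcp_rot: [[0.121, 0.993, 0.001], [0.993, -0.121, -0.001], [-0.001, 0.001, -1.0]]
force: [-1.1, 0.8, 6.3]
opening: 0.287
grasp_force: 30.0
```

>>> step_arm([
  [-1, 0, 0, 0.1, 0],
  [-1, 0, 0, 0.25, 0],
  [-1, 0, 0, 0.4, 0],
  [-1, 0, 0, 0.52, 0],
  [-1, 0, 0.12, 0.52, 0],
  [-1, 0, 0.28, 0.52, 0],
  [-1, 0, 0.44, 0.52, 0],
  [-1, 0, 0.6, 0.52, 0],
  [-1, 0, 0.76, 0.52, 0],
  [-1, 0, 0.92, 0.52, 0],
  [-1, 0.02, 1, 0.52, 0],
  [-1, 0.02, 1, 0.52, 0],
])

```text
time_s: 14.7
position: [0.4847, -0.1448, 0.1491]
tcp_rot: [[0.117, 0.993, -0.002], [0.993, -0.117, 0.002], [0.002, -0.002, -1.0]]
force: [-0.6, -1.2, -2.4]
opening: 0.293
grasp_force: 30.0
```

>>> step_arm([
  [-1, 0.12, 0.06, 0, 0],
  [-1, 0.28, 0.14, 0, 0],
  [-1, 0.42, 0.21, 0, 0],
  [-1, 0.56, 0.28, 0, 0],
  [-1, 0.64, 0.331, 0, 0],
  [-1, 0.668, 0.331, 0, 0],
  [-1, 0.668, 0.331, -0.1, 0],
  [-1, 0.668, 0.331, -0.22, 0],
  [-1, 0.668, 0.331, -0.34, 0],
  [-1, 0.668, 0.331, -0.44, 0],
  [-1, 0.668, 0.331, -0.48, 0],
  [-1, 0.668, 0.331, -0.496, 0],
  [-1, 0.668, 0.331, -0.501, 0],
  [-1, 0.668, 0.331, -0.501, 0],
  [-1, 0.668, 0.331, -0.501, 0],
])

```text
time_s: 16.2
position: [0.6536, -0.0658, 0.0254]
tcp_rot: [[0.121, 0.993, 0.003], [0.993, -0.121, -0.001], [-0.0, 0.003, -1.0]]
force: [-1.4, 0.6, -2.0]
opening: 0.288
grasp_force: 30.0
```

>>> step_arm([
  [-1, 0, 0, -0.002, 0],
  [-0.3, 0, 0, -0.002, 0],
  [-0.2, 0, 0, -0.002, 0],
  [-0.1, 0, 0, -0.002, 0],
  [0.1, 0, 0, -0.002, 0],
  [0.2, 0, 0, -0.002, 0],
  [0.2, 0, 0, 0.1, 0],
  [0.2, 0, 0, 0.25, 0],
  [0.2, 0, 0, 0.4, 0],
  [0.2, 0, 0, 0.52, 0],
  [0.3, -0.1, 0.16, 0.52, 0],
  [0.3, -0.2, 0.32, 0.52, 0],
  [0.4, -0.3, 0.48, 0.52, 0],
  [0.5, -0.4, 0.64, 0.52, 0],
  [0.5, -0.5, 0.8, 0.52, 0],
  [0.5, -0.6, 0.96, 0.52, 0],
  [0.5, -0.6, 0.98, 0.52, 0],
  [0.5, -0.6, 0.98, 0.52, 0],
])

```text
time_s: 18.0
position: [0.5022, 0.1809, 0.1545]
tcp_rot: [[0.118, 0.993, 0.001], [0.993, -0.118, -0.0], [-0.0, 0.001, -1.0]]
force: [-0.1, -0.1, 1.0]
opening: 0.747
grasp_force: 0.0
```

Run:
```python
from m import *; from rig import *
s=read_state();print(s["time_s"],s["position"])
c=capture("top");I=c["color"];h=cv2.cvtColor(I,cv2.COLOR_RGB2HSV).astype(int);l=(h[...,0]<20)&(h[...,1]>110)
b=blob(I,l,w2px(c,[.6527,-.0657,.07]),9);print(b and (b[0],b[1],px2w(c,*b[0],.07)))
t=I[145:195,260:420]
cv2.imwrite("pics/p3.png",cv2.resize(t,None,fx=5,fy=5,interpolation=cv2.INTER_CUBIC)[:,:,::-1])
```

```text
18.0 [0.50223536 0.18088919 0.1545323 ]
(array([348.875, 160.875]), np.int32(8), array([ 0.65420004, -0.06656612]))
```

View pics/p3.png

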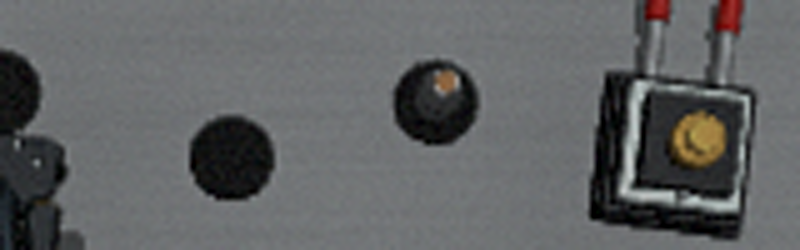

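The long objective stands on the pad next to the stage, centred to about 1.5 mm. The short one is next.

>>> step_arm([
  [0.5, -0.093, 0.117, 0, 0],
  [0.5, -0.093, 0.117, 0, 0],
  [0.5, -0.093, 0.117, 0, 0],
  [0.5, -0.093, 0.117, -0.15, 0],
  [0.5, -0.093, 0.117, -0.3, 0],
  [0.5, -0.093, 0.117, -0.44, 0],
  [0.5, -0.093, 0.117, -0.54, 0],
  [0.5, -0.093, 0.117, -0.579, 0],
  [0.5, -0.093, 0.117, -0.579, 0],
  [-1, -0.093, 0.117, -0.579, 0],
  [-1, -0.093, 0.117, -0.579, 0],
  [-1, -0.093, 0.117, -0.579, 0],
  [-1, -0.093, 0.117, -0.579, 0],
  [-1, -0.093, 0.117, -0.579, 0],
  [-1, -0.093, 0.117, -0.579, 0],
  [-1, -0.093, 0.117, -0.579, 0],
])

```text
time_s: 19.65
position: [0.4795, 0.2088, 0.0098]
tcp_rot: [[0.121, 0.993, 0.0], [0.993, -0.121, -0.0], [-0.0, 0.001, -1.0]]
force: [-0.5, -1.4, 3.5]
opening: 0.45
grasp_force: 30.0
```

>>> step_arm([
  [-1, 0, 0, 0.08, 0],
  [-1, 0, 0, 0.22, 0],
  [-1, 0, 0, 0.36, 0],
  [-1, 0.15, -0.01, 0.36, 0],
  [-1, 0.32, -0.02, 0.36, 0],
  [-1, 0.48, -0.03, 0.36, 0],
  [-1, 0.62, -0.04, 0.36, 0],
  [-1, 0.714, -0.043, 0.36, 0],
  [-1, 0.714, -0.043, 0.36, 0],
  [-1, 0.714, -0.043, 0.22, 0],
  [-1, 0.714, -0.043, 0.1, 0],
  [-1, 0.714, -0.043, 0.04, 0],
  [-1, 0.714, -0.043, 0.022, 0],
  [-1, 0.714, -0.043, 0.018, 0],
  [-1, 0.714, -0.043, 0.018, 0],
  [-1, 0.714, -0.043, 0.018, 0],
])

```text
time_s: 21.25
position: [0.6581, 0.1984, 0.0147]
tcp_rot: [[0.121, 0.993, 0.001], [0.993, -0.121, 0.0], [0.0, 0.001, -1.0]]
force: [0.3, -0.4, -0.6]
opening: 0.45
grasp_force: 30.0
```

>>> step_arm([
  [0, 0, 0, 0, 0],
  [0.1, 0, 0, 0, 0],
  [0.3, 0, 0, 0, 0],
  [0.5, 0, 0, 0, 0],
  [0.5, 0, 0, 0, 0],
  [0.5, 0, 0, 0.1, 0],
  [0.5, 0, 0, 0.25, 0],
  [0.5, 0, 0, 0.4, 0],
  [0.5, 0, 0, 0.56, 0],
  [0.4, -0.1, 0.14, 0.56, 0],
  [0.4, -0.2, 0.28, 0.56, 0],
  [0.3, -0.3, 0.42, 0.56, 0],
  [0.3, -0.4, 0.56, 0.56, 0],
  [0.28, -0.55, 0.702, 0.56, 0],
  [0.28, -0.55, 0.702, 0.56, 0],
  [0.28, -0.55, 0.702, 0.56, 0],
])

```text
time_s: 22.85
position: [0.5191, 0.3747, 0.1542]
tcp_rot: [[0.118, 0.993, 0.0], [0.993, -0.118, -0.0], [-0.0, 0.0, -1.0]]
force: [-0.8, 0.5, -0.4]
opening: 0.642
grasp_force: 0.0
```

Run:
```python
from m import *; from rig import *
s=read_state();print(s["time_s"],s["position"])
c=capture("top");I=c["color"];h=cv2.cvtColor(I,cv2.COLOR_RGB2HSV).astype(int);l=(h[...,0]<20)&(h[...,1]>110)
b=blob(I,l,w2px(c,[.658,.1977,.044]),9);print(b and (b[0],b[1],px2w(c,*b[0],.044)))
t=I[130:260,160:320]; t2=capture("side")["color"][170:300,180:340]
cv2.imwrite("pics/p4.png",cv2.resize(np.hstack([t,t2]),None,fx=2.5,fy=2.5,interpolation=cv2.INTER_CUBIC)[:,:,::-1])
```

```text
22.85 [0.51914526 0.37471972 0.15415936]
(array([257.        , 160.82608696]), np.int32(23), array([0.65760882, 0.19833566]))
```

View pics/p4.png

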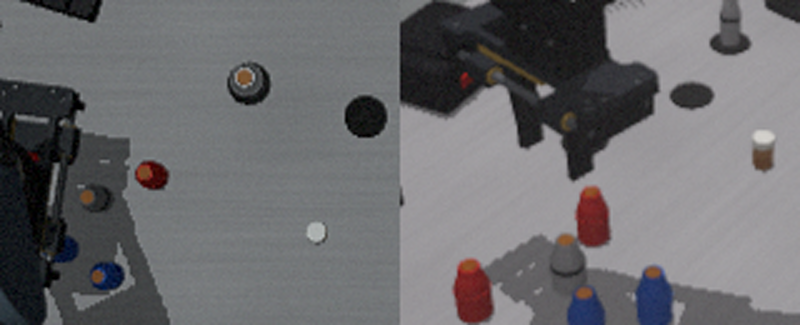

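The short objective is centred on the far pad. The gripper is now above the grey middle one (left half at about (95,197), right half at (567,265)), which the red and blue look-alikes surround with clearance.

>>> step_arm([
  [0.28, -0.006, 0, 0, 0],
  [0.28, -0.006, 0, -0.15, 0],
  [0.28, -0.006, 0, -0.3, 0],
  [0.28, -0.006, 0, -0.42, 0],
  [0.28, -0.006, 0, -0.52, 0],
  [0.28, -0.006, 0, -0.566, 0],
  [0.28, -0.006, 0, -0.566, 0],
  [-1, -0.006, 0, -0.566, 0],
  [-1, -0.006, 0, -0.566, 0],
  [-1, -0.006, 0, -0.566, 0],
  [-1, -0.006, 0, -0.566, 0],
  [-1, -0.006, 0, -0.566, 0],
  [-1, -0.006, 0, -0.566, 0],
  [-1, -0.006, 0, -0.566, 0],
])

```text
time_s: 24.35
position: [0.5188, 0.3739, 0.0137]
tcp_rot: [[0.121, 0.993, 0.0], [0.993, -0.121, 0.0], [0.0, 0.0, -1.0]]
force: [-1.4, 0.3, 5.7]
opening: 0.356
grasp_force: 30.0
```

>>> step_arm([
  [-1, 0, 0, 0.08, 0],
  [-1, 0, 0, 0.22, 0],
  [-1, 0, 0, 0.38, 0],
  [-1, 0, 0, 0.5, 0],
  [-1, 0, -0.12, 0.5, 0],
  [-1, 0, -0.28, 0.5, 0],
  [-1, 0, -0.44, 0.5, 0],
  [-1, 0, -0.6, 0.5, 0],
  [-1, 0, -0.76, 0.5, 0],
  [-1, 0, -0.92, 0.5, 0],
  [-1, 0, -1, 0.5, 0],
  [-1, 0, -1, 0.5, 0],
])

```text
time_s: 25.55
position: [0.5188, 0.121, 0.1374]
tcp_rot: [[0.125, 0.992, -0.0], [0.992, -0.125, -0.001], [-0.001, -0.0, -1.0]]
force: [0.3, 0.2, -1.0]
opening: 0.361
grasp_force: 30.0
```

>>> step_arm([
  [-1, 0.12, -0.09, 0, 0],
  [-1, 0.26, -0.18, 0, 0],
  [-1, 0.36, -0.25, 0, 0],
  [-1, 0.397, -0.265, 0, 0],
  [-1, 0.397, -0.265, 0, 0],
  [-1, 0.397, -0.265, -0.12, 0],
  [-1, 0.397, -0.265, -0.26, 0],
  [-1, 0.397, -0.265, -0.38, 0],
  [-1, 0.397, -0.265, -0.45, 0],
  [-1, 0.397, -0.265, -0.475, 0],
  [-1, 0.397, -0.265, -0.482, 0],
  [-1, 0.397, -0.265, -0.482, 0],
  [-1, 0.397, -0.265, -0.482, 0],
])

```text
time_s: 26.85
position: [0.6177, 0.0585, 0.0178]
tcp_rot: [[0.12, 0.993, 0.001], [0.993, -0.12, 0.0], [0.0, 0.001, -1.0]]
force: [-0.1, 0.1, -1.7]
opening: 0.359
grasp_force: 30.0
```

>>> step_arm([
  [-0.2, 0, 0, 0, 0],
  [-0.1, 0, 0, 0, 0],
  [0.1, 0, 0, 0, 0],
  [0.3, 0, 0, 0, 0],
  [0.3, 0, 0, 0, 0],
  [0.3, 0, 0, 0.1, 0],
  [0.3, 0, 0, 0.25, 0],
  [0.3, 0, 0, 0.4, 0],
  [0.3, 0, 0, 0.56, 0],
  [0.3, -0.15, 0, 0.6, 0],
  [0.3, -0.3, 0, 0.6, 0],
  [0.3, -0.45, 0, 0.6, 0],
  [0.3, -0.6, 0, 0.6, 0],
  [0.3, -0.7, 0, 0.6, 0],
  [0.3, -0.7, 0, 0.6, 0],
])

```text
time_s: 28.35
position: [0.4381, 0.058, 0.1668]
tcp_rot: [[0.121, 0.993, -0.006], [0.993, -0.121, 0.001], [-0.0, -0.006, -1.0]]
force: [0.8, 0.7, -0.8]
opening: 0.65
grasp_force: 0.0
```

Run:
```python
from sq import *; from rig import *
s=read_state();print(s["time_s"],s["position"])
c=capture("top");I=c["color"];h=cv2.cvtColor(I,cv2.COLOR_RGB2HSV).astype(int);l=(h[...,0]<20)&(h[...,1]>110)
for n,x,y,z in(("short",.658,.1977,.044),("mid",.6183,.0571,.059),("long",.6527,-.0657,.074)):
    b=blob(I,l,w2px(c,[x,y,z]),8);print(n,b and (b[0],b[1],px2w(c,*b[0],z)-[x,y]))
b=blob(I,(h[...,2]>140),(365,221),9);print("dish",b and (b[0],b[1],px2w(c,*b[0],.012)))
t=I[130:200,230:430]; t2=capture("side")["color"][130:260,220:400]
cv2.imwrite("pics/p5.png",np.vstack([cv2.resize(t,(720,252),interpolation=cv2.INTER_CUBIC),cv2.resize(t2,(480,347),interpolation=cv2.INTER_CUBIC)[:, :] if 0 else cv2.copyMakeBorder(cv2.resize(t2,(480,347),interpolation=cv2.INTER_CUBIC),0,0,0,240,0)])[:,:,::-1])
```

```text
28.35 [0.43805004 0.05796447 0.16684058]
short (array([257.        , 160.82608696]), np.int32(23), array([-0.00039118,  0.00063566]))
mid (array([305.5, 174. ]), np.int32(12), array([-0.00077036, -0.00020666]))
long (array([348.875, 160.875]), np.int32(8), array([ 0.00078811, -0.00050172]))
dish (array([365.46666667, 220.88333333]), np.int32(60), array([ 0.48502697, -0.1204888 ]))
```

View pics/p5.png

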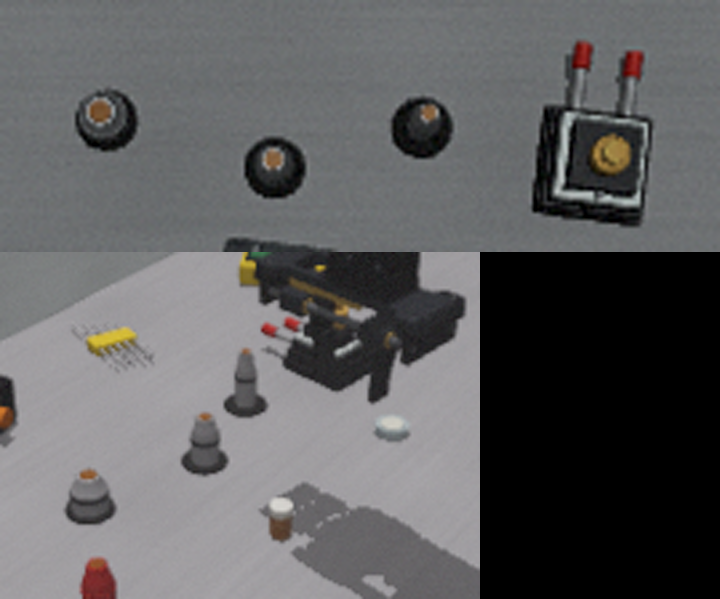

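All three objectives stand nose up on their pads: short at (106,118), middle at (274,167) and long at (421,127), each within 1 mm of its pad's centre. The box and weight are on the stage at (610,155), the dish hasn't moved, and the arm is clear. Handing in.

```bash
python3 -c "
from rig import *
print(hand_in())"
```

```text
the job is handed in; nothing more can be done
None
```

I handed the job in at about 28 s: box and weight on the middle of the stage (within about 2 mm), long, middle and short objectives standing on their pads in that order from the stage (within about 1 mm in the last top view), and the dish left where it was.

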